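# Set and hold the spring stop of a saw-length jig

## Task

On the saw-length jig, turn the hinged scale leaf right over until it lies flat with its brass face up beside the spring stop. Then pull the blue stop out by its black post until its red pointer meets the red line on the brass face, without pulling it well past the line (not a centimetre over), and keep holding it there for the sawing: finish while still holding the stop at the line, because it springs back if let go. Leave the other things on the bench where they are.

Things in the scene. Friction and masses are not known exactly. Their poses are not given: they have to be found in the camera images.
- jig: saw-length jig fixed to the bench, dark steel base plate 10 mm thick. Origin on the bench; plate from -130 to +57 mm in its x, -110 to +90 mm in its y; z up. x runs along the stop's guide rods (at y = -85 mm); the stop is pulled toward -x. The leaf starts on the +y side. Two black rests (tops 33 mm up), one each side of the hinge, carry the leaf; the steel head block behind the stop is 40 mm high
- leaf (a joint): angle of the hinged scale leaf (150 x 60 x 5 mm, one face grey, one brass): about 0 = lying on the jig's +y side, grey face up; pi = turned right over, flat beside the stop, brass face up. The hinge is stiff (0.05 N m): the leaf stays where it is left and must be brought all the way down
- hinge (a point): point on the leaf's hinge axis, level with the middle of the leaf's peg; the hinge axis is parallel to the jig's x and 36 mm above the bench
- leaf_peg (a point): grip of the leaf: round black peg, 10 mm in diameter, parallel to hinge and jig x, sticking out 40 mm from the leaf's far (+x) end at its free edge. This point is on its centre line, 24 mm from the leaf's end, 16 mm from the peg's tip, 60 mm from the hinge axis, 36 mm above the bench when the leaf is flat; no part of the jig is under it. It can turn in the grip as the leaf swings
- stop (a joint): how far the stop is pulled out, m: 0 = home against its spring, 0.11 = end of travel. It moves along the jig's -x. The spring pulls it home with about 3 N at 0, plus 1.1 N per cm (about 13 N at 0.085)
- handle (a point): place to grip the stop: upright round black post on the blue stop, 16 mm in diameter, its top 96 mm above the bench and its straight part from 34 to 92 mm; this point lies on its centre line, 74 mm above the bench. Nothing near it is higher than 45 mm once the leaf is down
- pointer (a point): tip of the small red pointer (4 mm wide) on the stop, 40 mm above the bench, beside the free edge of the turned leaf; moves with the stop
- mark (a point): end, at the leaf's free edge, of the red line (4 mm wide, 54 mm long) across the leaf's brass face; on the hidden underside until the leaf is turned. 45 to 85 mm from the pointer's home toward the jig's -x, fixed for the run; turning the leaf does not shift it along jig x. Its own x axis stays parallel to jig x: pointer and line meet when their coordinates along jig x agree
- glue_pot: bystander: amber jar with black lid, 42 mm wide, 54 mm high, loose; origin under its centre
- beeswax: bystander: yellow wax lump 31 x 46 x 18 mm, loose; origin under its centre
- gum_block: bystander: grey abrasive block 20 x 50 x 12 mm, loose; origin under its centre
- pliers: bystander: flat pliers with red handles, 129 mm long, 10 mm high, loose; origin under their centre
- screwdriver: bystander: blue screwdriver 143 mm long, 16 mm high, loose; origin under its centre
- tape_disc: bystander: dark green disc 32 mm wide, 10 mm high, loose; origin under its centre

How it is judged:
On the way, in this order (a step that is already met when the one before it is completed fails the run):
1. the leaf lies turned right over, brass face up, with the stop still home (value of joint leaf above 3.03 rad and value of joint stop below 0.015 m), for 0.2 s.
2. the stop is pulled out to the red line and held (x of pointer in the frame of mark between -0.005 and 0.005 m and contact force between the fingers and stop above 2 N and value of joint leaf above 3.03 rad), for 0.3 s.
At the end, for the whole second after the job is handed in: the leaf lies turned over within 0.11 rad of flat; the stop's pointer is within 5 mm of the red line along the pull, still (under 10 mm/s), and the fingers are holding the stop (more than 2 N) (all of step 2 and velocity of joint stop between -0.01 and 0.01 m/s); the arm keeps its last pose, push and grip.
It fails at once if the stop is pulled 10 mm or more past the red line (x of pointer in the frame of mark below -0.01 m).
It fails at once if a bystander is moved more than 30 mm (distance of any of glue_pot, beeswax, gum_block, pliers, screwdriver, tape_disc from where it was at the start of the episode above 0.03 m).
It also fails if it takes over 54 s, if anything falls off the work surface, if the arm or the gripper's body presses on something with over 40 N, if the wrist force passes 120 N, or if a joint passes its speed limit or range.

## Robot

A 7-joint arm with a two-finger parallel gripper is mounted at the origin on the work surface; the furniture and walls round the work are solid. World frame = base frame: x ahead of the robot, y to its left, z up, the work surface at z = 0. Lengths are in m, angles in rad, forces in N, time in s.
With the tool pointing down it reaches from about 0.425 to 0.875 m from the base axis. Payload 8.4 kg.
Tool frame: the origin (TCP) lies midway between the tips of the shut fingers; the grasp point (between the pads) lies behind it (robot.hold_point_z is the z of the grasp point in the tool frame, in m); z points along the fingers, y is the direction in which the jaws open and shut (so a half turn about z gives the same grasp; the last joint's range is limited). The gripper opens to 87 mm and grips with 3 to 60 N. Pads are 19 mm wide; open, the fingers measure 117 mm over their backs; the gripper's body (75 mm by 190 mm) begins 51 mm behind the grasp point.
Start: joints at [-1.331, 0.333, 0.04, 1.465, -0.013, 1.343, -0.059], TCP at [0.216, 0.613, 0.223] pointing down, gripper open.
Joint ranges: [-2.58, 2.58], [-0.38, 2.09], [-1.3, 1.39], [0.25, 2.4], [-1.5, 4.64], [0.08, 2.09], [-2.65, 2.65]. Speed limits (rad/s): [2.22, 2.22, 2.79, 2.79, 3.14, 3.14, 3.14].

## Interface

Orientations are given as a unit quaternion [w, x, y, z].
In Python, from plant import robot, viewer, finder gives the robot as it stands.
- The arm moves only by the tool step_arm, never from a script. Its argument "motion" is a list of rows, each an object with "fingers": the closure, from -1 (fully open) to 1 (shut); "linear": the shift along the world's x, y, z as a fraction of full scale, a list of three; "yaw": the turn about the world's z as a fraction of full scale. A call has 1 to 20 rows; each row is the pose to reach, as a shift and turn from the pose commanded when the call began; what a row does not reach only later rows make up. Full scale, the value 1, is 1 m for a shift and 45 degrees for a turn. A row lasts 1/12 s, in which the tool goes at most 41.7 mm and 7.16 degrees, less where a joint would pass 70% of its speed; a pose out of reach is approached as far as the arm can. A call with a number of a shift or a turn outside -1 to 1 is refused whole. A call with a gripper value outside its range is refused whole. The fingers move at their own pace and stop on an object; "force" is the grip in N (left out, the last holds). Time passes only in rows, so rows that repeat a pose let the fingers close. It gives the time, the measured TCP pose, the force and the opening at its end, in the units of the state.
- robot.get_state(): the state, without advancing time (a new reading comes with each control period).
- viewer.snapshot(name): name is "scene" or "side" or "wrist"; returns a dict with "img" (420x560x3 uint8, red, green, blue), "K" (3x3 intrinsics, pixels), "position" and "orientation" of the camera in the world; the wrist camera has in their place "hand_eye" (4x4, takes a point from camera to tool coordinates, whose origin is the TCP and whose axes are the flange's). Camera axes: x right, y down, z forward; pixel columns grow to the right and rows downward; lengths in m; the calibration is good to about 2 mm. A picture is of the moment at which its call begins: read the wrist's pose just before it. There is no depth.
- robot.job_done(): hands the job in, once; it reports no verdict.
Trained networks look in a picture, given as the dict that the camera call returned (one of the last four; its "shot" number tells which), for a name from the list of things; names that differ only in an ending like _2 or _b are one class to them, and where a whole thing is asked for, a point or a joint stands for the part that bears it (a point fixed in the world has none). Each returns a list of dicts, best first, with "confidence" (0 to 1); they miss things now and then, are a little off and sometimes report something else, mostly with a low value. They report only what shows in the picture. A call takes as long as a camera call.
- finder.trace(picture, name): "mask" (420x560 bool, what is visible of it).
- finder.mark_of(picture, name): "at" ([x, y, z] in m, in world coordinates, good to about 4 mm: a listed point, or the origin of a listed thing).
The state is a dict: "time_s": time; "joint_positions": joint angles; "joint_velocities": joint speeds; "effort": joint torques, N m; "eef_pos": TCP position; "tool_rot": TCP orientation; "wrist_force": force on the tool from outside, world axes, zero at the start; "ft_torque": the same for the moment, N m; "gripper_width": finger opening in m.
Only numpy, scipy, OpenCV 4.12 (cv2) and the standard library are available. Lean on these libraries where they do the work, as an engineer would, in place of code of your own. Each camera call takes 0.05 s, during which the arm holds its last target.

## Working session

There is one attempt and no reset: what is moved stays moved. The work goes in short steps, Python scripts to look and compute and a tool call to move; the robot and the scene stay as the last step left them, time stands still between calls to the robot, and variables do not carry over. Pictures are saved under pics/ and viewed, and the job is handed in when it is done.

Besides the shell and the picture viewer there is one more tool, called after ">>>" as name([rows], argument=value, ...), one row to a line, values as JSON. step_arm: Moves the arm, as the interface text tells. Its arguments: {"type":"object","properties":{"motion":{"type":"array","items":{"type":"object","properties":{"fingers":{"type":"number"},"linear":{"type":"array","items":{"type":"number"}},"yaw":{"type":"number"}}}},"force":{"type":"number"}},"required":["motion"]}

```bash
ls; mkdir -p pics
python3 - <<'E'
from plant import robot, viewer, finder
import cv2
s=robot.get_state();print(s, getattr(robot,'hold_point_z',None))
for n in ["scene","side"]:
    p=viewer.snapshot(n);cv2.imwrite(f"pics/{n}0.png",p["img"][:,:,::-1])
    print(n,p["position"],p["orientation"],p["K"])
    for t in ["jig","leaf_peg","hinge","handle","pointer","glue_pot","pliers","screwdriver","beeswax","gum_block","tape_disc"]:
        try:print(t,[(x["at"],x["confidence"]) for x in finder.mark_of(p,t)][:2])
        except Exception as e:print(t,e)
print(robot.get_state()["time_s"])
E
```

```text
pics
{'time_s': 0.0, 'joint_positions': array([-1.33118955,  0.33388465,  0.03985386,  1.46627676, -0.01339712,
        1.34326638, -0.05853397]), 'joint_velocities': array([ 0.00129436,  0.00266819,  0.00055944, -0.00042983, -0.00156054,
       -0.00135408,  0.00026425]), 'effort': array([ 1.66132581e-04, -6.56332326e+01,  1.33545566e+00, -4.03817761e+01,
       -5.97070344e-02,  4.42917680e-02,  1.25590527e-04]), 'eef_pos': array([0.21589899, 0.61260856, 0.22167327]), 'tool_rot': array([-8.15660652e-05,  1.68609914e-01,  9.85682546e-01, -7.80456348e-04]), 'wrist_force': array([ 0.31648781,  0.65784181, -0.47170456]), 'ft_torque': array([-0.07083844,  0.04688217,  0.01036309]), 'gripper_width': 0.08737390204123666} -0.0187
scene [0.11583677 0.5728746  0.57546765] [ 0.12057547 -0.23341576  0.83510186 -0.48330479] [[414.99372573   0.         281.88887967]
 [  0.         414.99372573 215.85904382]
 [  0.           0.           1.        ]]
jig [([0.5212, -0.0759, -0.0008], 0.95)]
leaf_peg [([0.602, -0.001, 0.0414], 0.62)]
hinge [([0.5981, -0.059, 0.0319], 0.86)]
handle [([0.5331, -0.15
[... 413 characters left out ...]
-0.4185, 0.0041], 0.51)]
side [-0.80829851 -0.19324683  0.64136225] [-0.39949635  0.5946235  -0.58110237  0.38619373] [[545.58978614   0.         279.95659605]
 [  0.         545.58978614 211.49603081]
 [  0.           0.           1.        ]]
jig [([0.5189, -0.0698, -0.0025], 0.84)]
leaf_peg [([0.6039, -0.0035, 0.0367], 0.62)]
hinge [([0.5967, -0.0615, 0.0359], 0.66)]
handle [([0.52, -0.0707, 0.0014], 0.72), ([0.5278, -0.1252, 0.0393], 0.7)]
pointer [([0.5274, -0.1267, 0.0412], 0.82)]
glue_pot []
pliers [([0.5254, -0.161, 0.0738], 0.7)]
screwdriver [([0.3357, -0.1237, -0.0015], 0.48)]
beeswax [([0.6985, -0.1839, 0.0043], 0.4)]
gum_block []
tape_disc [([0.5213, -0.4151, -0.0012], 0.53)]
1.2
```

View pics/scene0.png

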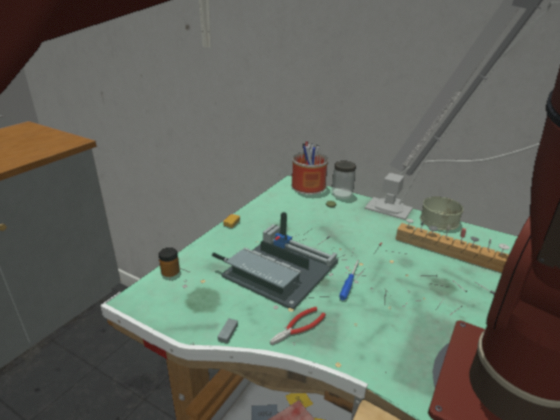

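View pics/side0.png

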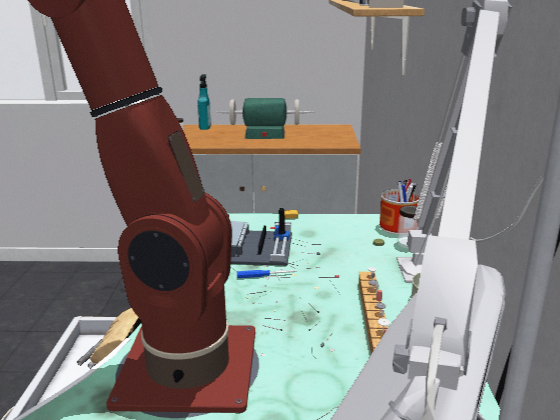

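The scene picture shows the jig near pixel (280,265) with the grey leaf up. The peg points left at about (218,257), and the post is at (284,222). The side picture shows the post at (282,220). Next I'll move above the jig to look with the wrist camera.

>>> step_arm([
  {"fingers": -1,"linear": [0.0,0.0,0.04],"yaw": 0.15},
  {"fingers": -1,"linear": [0.02,-0.04,0.08],"yaw": 0.3},
  {"fingers": -1,"linear": [0.04,-0.08,0.11],"yaw": 0.3},
  {"fingers": -1,"linear": [0.06,-0.12,0.11],"yaw": 0.3},
  {"fingers": -1,"linear": [0.08,-0.155,0.11],"yaw": 0.3},
  {"fingers": -1,"linear": [0.1,-0.19,0.11],"yaw": 0.3},
  {"fingers": -1,"linear": [0.12,-0.225,0.11],"yaw": 0.3},
  {"fingers": -1,"linear": [0.14,-0.26,0.11],"yaw": 0.3},
  {"fingers": -1,"linear": [0.16,-0.295,0.11],"yaw": 0.3},
  {"fingers": -1,"linear": [0.18,-0.33,0.11],"yaw": 0.3},
  {"fingers": -1,"linear": [0.2,-0.365,0.11],"yaw": 0.3},
  {"fingers": -1,"linear": [0.22,-0.4,0.11],"yaw": 0.3},
  {"fingers": -1,"linear": [0.24,-0.435,0.11],"yaw": 0.3},
  {"fingers": -1,"linear": [0.26,-0.47,0.11],"yaw": 0.3},
  {"fingers": -1,"linear": [0.28,-0.505,0.11],"yaw": 0.3},
  {"fingers": -1,"linear": [0.3,-0.54,0.11],"yaw": 0.3},
  {"fingers": -1,"linear": [0.32,-0.575,0.11],"yaw": 0.3},
  {"fingers": -1,"linear": [0.34,-0.61,0.11],"yaw": 0.3},
  {"fingers": -1,"linear": [0.34,-0.63,0.11],"yaw": 0.3},
  {"fingers": -1,"linear": [0.34,-0.63,0.11],"yaw": 0.3},
])

```text
time_s: 2.87
eef_pos: [0.5566, -0.0249, 0.3328]
tool_rot: [0.0, 0.056, 0.998, -0.002]
wrist_force: [-0.8, -0.9, 0.1]
gripper_width: 0.0872
```

```bash
cat > h.py <<'E'
from plant import robot, viewer, finder
import cv2, numpy as np
from scipy.spatial.transform import Rotation as R
def wrist(name):
    s=robot.get_state(); p=viewer.snapshot("wrist")
    cv2.imwrite(f"pics/{name}.png",p["img"][:,:,::-1])
    T=np.eye(4);q=s["tool_rot"];T[:3,:3]=R.from_quat(np.r_[q[1:],q[0]]).as_matrix();T[:3,3]=s["eef_pos"]
    return s,p,T@np.array(p["hand_eye"])
def ray(p,T,uv,z):
    d=T[:3,:3]@np.linalg.solve(p["K"],[uv[0],uv[1],1]);o=T[:3,3]
    return o+d*(z-o[2])/d[2]
def pix(p,T,X):
    c=T[:3,:3].T@(np.asarray(X)-T[:3,3]);u=p["K"]@c;return u[:2]/u[2]
E
python3 - <<'E'
from h import *
s,p,T=wrist("w1")
print(s["time_s"],s["eef_pos"],s["tool_rot"],s["joint_positions"]);print(T)
for t in ["jig","leaf_peg","hinge","handle","pointer","stop","leaf"]:
    try:print(t,[(x["at"],x["confidence"],pix(p,T,x["at"]).round()) for x in finder.mark_of(p,t)][:2])
    except Exception as e:print(t,e)
E
```

```text
2.8667 [ 0.55660874 -0.02485548  0.33280075] [ 4.65124945e-04  5.62798444e-02  9.98413787e-01 -1.50787260e-03] [-0.61459841  0.10676751  0.63968397  1.54113566 -0.06070851  1.5139589
  1.48393137]
[[ 0.11420597  0.95239522  0.28266649  0.47978415]
 [ 0.99345445 -0.10882896 -0.03470609 -0.01529902]
 [-0.00229161  0.28477992 -0.95859019  0.49523577]
 [ 0.          0.          0.          1.        ]]
jig [([0.6894, 0.0603, 0.0016], 0.72, array([338., 238.])), ([0.5243, -0.0742, 0.0063], 0.62, array([245., 150.]))]
leaf_peg [([0.6026, 0.0008, 0.0399], 0.58, array([299., 199.]))]
hinge [([0.3406, -0.1302, -0.0035], 0.68, array([188.,  25.]))]
handle [([0.5287, -0.1612, 0.0717], 0.92, array([178., 166.]))]
pointer [([0.5289, -0.1257, 0.0438], 0.84, array([208., 160.]))]
stop it knows: beeswax, glue_pot, gum_block, handle, hinge, jig, leaf_peg, mark, pliers, pointer, screwdriver, tape_disc
leaf it knows: beeswax, glue_pot, gum_block, handle, hinge, jig, leaf_peg, mark, pliers, pointer, screwdriver, tape_disc
```

View pics/w1.png

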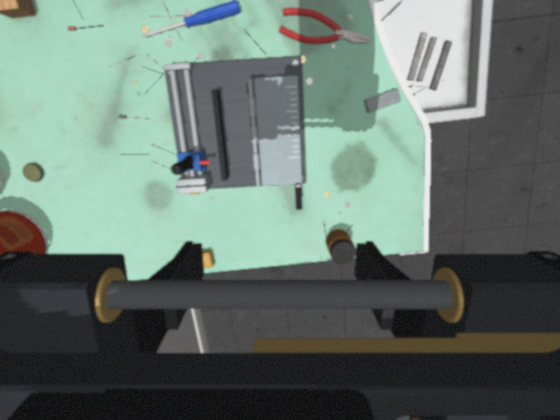

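The wrist view shows the plate corners at about (165,64), (301,57) and (304,186), the peg running from (298,183) to (299,210), and the post near (180,167). I'll zoom in to measure these.

Run:
```python
from h import *
s,p,T=wrist("w2")
im=p["img"][:,:,::-1][40:230,145:325]
cv2.imwrite("pics/w2c.png",cv2.resize(im,None,fx=3.15,fy=3.15,interpolation=cv2.INTER_CUBIC))
for n,uv,z in [("pegroot",(298,183),.036),("pegtip",(299,210),.036),("c1",(165,64),.01),("c2",(301,57),.01),("c3",(304,186),.01)]:
    print(n,ray(p,T,uv,z).round(4))
for t in ["leaf_peg","handle","hinge"]:
    for m in finder.trace(p,t)[:1]:
        ys,xs=np.nonzero(m["mask"]);print(t,m["confidence"],xs.min(),xs.max(),ys.min(),ys.max(),len(xs))
```

```text
pegroot [0.5776 0.0121 0.036 ]
pegtip [0.6201 0.01   0.036 ]
c1 [ 0.3907 -0.1616  0.01  ]
c2 [0.4015 0.033  0.01  ]
c3 [0.589  0.0223 0.01  ]
leaf_peg 0.86 240 294 78 211 5185
handle 0.69 162 201 151 177 721
hinge 0.79 157 298 57 210 17288
```

View pics/w2c.png

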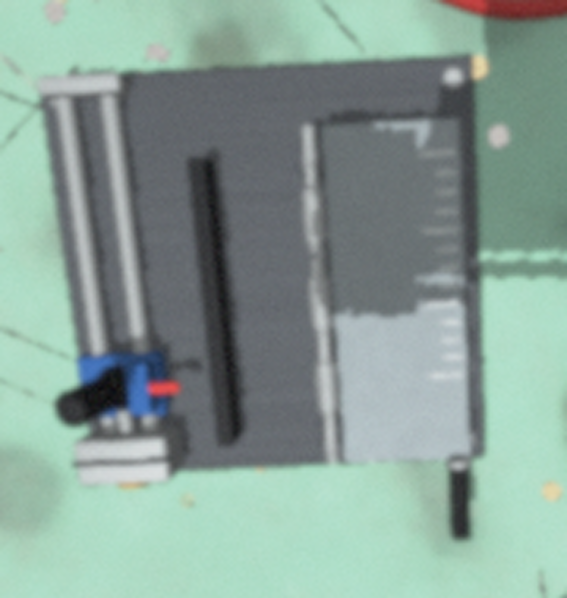

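Run:
```python
from h import *
s,p,T=wrist("w3")
f=lambda u,v:(u/3.15+145-.35,v/3.15+40-.35)
c=[(40,85),(474,57),(482,455)]
W=np.array([ray(p,T,f(*q),.01)[:2] for q in c]);J=np.array([[-.13,-.11],[-.13,.09],[.057,.09]])
Jm=J-J.mean(0);Wm=W-W.mean(0)
th=np.arctan2((Jm[:,0]*Wm[:,1]-Jm[:,1]*Wm[:,0]).sum(),(Jm*Wm).sum())
Rm=np.array([[np.cos(th),-np.sin(th)],[np.sin(th),np.cos(th)]]);t=W.mean(0)-Rm@J.mean(0)
print("yaw",np.degrees(th),t,"res",(W-(J@Rm.T+t)).round(4))
for n,uv,z in [("pegroot",f(459,465),.036),("pegtip",f(461,537),.036),("hinge",f(338,460),.036),("posttop",f(75,405),.096),("pointertip",f(180,388),.04)]:
    X=ray(p,T,uv,z);print(n,X.round(4),"jig",(Rm.T@(X[:2]-t)).round(4))
for X in [(.6026,-.001),(.5975,-.060),(.529,-.1605),(.530,-.1265)]: print((Rm.T@(np.array(X)-t)).round(4))
```

```text
yaw -3.04040555808998 [ 0.52619194 -0.07307811] res [[ 0.0023  0.0021]
 [ 0.0005  0.0001]
 [-0.0029 -0.0022]]
pegroot [ 0.5831 -0.0009  0.036 ] jig [0.053  0.0751]
pegtip [ 0.6192 -0.0033  0.036 ] jig [0.0891 0.0746]
hinge [ 0.5746 -0.0584  0.036 ] jig [0.0476 0.0173]
posttop [ 0.5281 -0.1561  0.096 ] jig [ 0.0063 -0.0828]
pointertip [ 0.5323 -0.1267  0.04  ] jig [ 0.0089 -0.0532]
[0.0725 0.076 ]
[0.0705 0.0168]
[ 0.0074 -0.0871]
[ 0.0066 -0.0531]
```

Three sources (wrist pixels, finder, plate fit) agree on the jig: yaw about -3.5°, peg point about (0.602, -0.002), hinge at jig y of about 16 mm. I'll approach above the peg.

>>> step_arm([
  {"fingers": -1,"linear": [0.02,0.01,-0.04],"yaw": 0.06},
  {"fingers": -1,"linear": [0.04,0.02,-0.08],"yaw": 0.06},
  {"fingers": -1,"linear": [0.05,0.02,-0.12],"yaw": 0.06},
  {"fingers": -1,"linear": [0.05,0.02,-0.16],"yaw": 0.06},
  {"fingers": -1,"linear": [0.05,0.02,-0.2],"yaw": 0.06},
  {"fingers": -1,"linear": [0.05,0.02,-0.22],"yaw": 0.06},
  {"fingers": -1,"linear": [0.05,0.02,-0.22],"yaw": 0.06},
  {"fingers": -1,"linear": [0.05,0.02,-0.22],"yaw": 0.06},
  {"fingers": -1,"linear": [0.05,0.02,-0.22],"yaw": 0.06},
])

```text
time_s: 4.17
eef_pos: [0.6073, 0.0031, 0.1147]
tool_rot: [0.001, 0.028, 1.0, 0.0]
wrist_force: [-0.0, 1.0, 1.1]
gripper_width: 0.0867
```

Run:
```python
from h import *
s,p,T=wrist("w4")
print(s["eef_pos"],s["tool_rot"],s["wrist_force"])
for t in ["jig","leaf_peg","hinge","handle","pointer"]:
    print(t,[(x["at"],x["confidence"],pix(p,T,x["at"]).round()) for x in finder.mark_of(p,t)][:2])
```

```text
[0.60729622 0.00305582 0.11467409] [1.27649990e-03 2.79722097e-02 9.99607878e-01 1.26564102e-04] [-0.01511886  1.03334785  1.09592616]
jig []
leaf_peg [([0.6025, 0.002, 0.0343], 0.69, array([277., 209.]))]
hinge []
handle [([0.5332, -0.1564, 0.0715], 0.65, array([ 25., 136.]))]
pointer [([0.5302, -0.1268, 0.0418], 0.58, array([ 95., 127.]))]
```

View pics/w4.png

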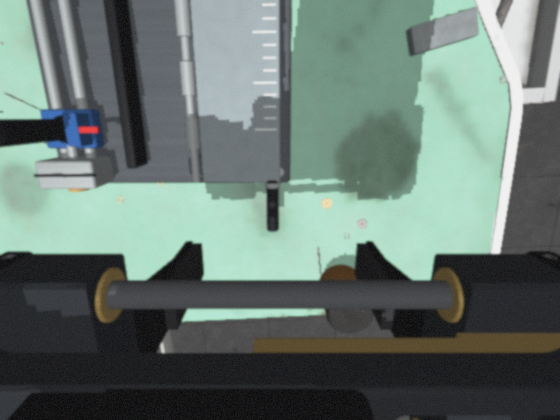

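The peg now runs along image column 272, from row 183 to row 229, and lies parallel to the tool. The pot is clear of the gripper.

Run:
```python
from h import *
s,p,T=wrist("w5")
for n,uv,z in [("root",(272.5,181),.036),("tip",(272.5,229),.036),("hinge",(194,182),.036),("platecorner",(289,181),.01),("posttop",(0,132),.096),("pointertip",(99,130),.04),("rod post",(60,186),.03)]:
    print(n,ray(p,T,uv,z).round(4))
print(s["eef_pos"],p["K"])
im=p["img"][:,:,::-1][100:240,220:360];cv2.imwrite("pics/w5c.png",cv2.resize(im,None,fx=4,fy=4))
```

```text
root [5.781e-01 2.000e-04 3.600e-02]
tip [ 0.6182 -0.0023  0.036 ]
hinge [ 0.5753 -0.0615  0.036 ]
platecorner [0.5842 0.0138 0.01  ]
posttop [ 0.529  -0.1495  0.096 ]
pointertip [ 0.5317 -0.1251  0.04  ]
rod post [ 0.5734 -0.172   0.03  ]
[0.60670426 0.00315716 0.11380407] [[310.29425489   0.         278.83514638]
 [  0.         310.29425489 208.33247483]
 [  0.           0.           1.        ]]
```

View pics/w5c.png

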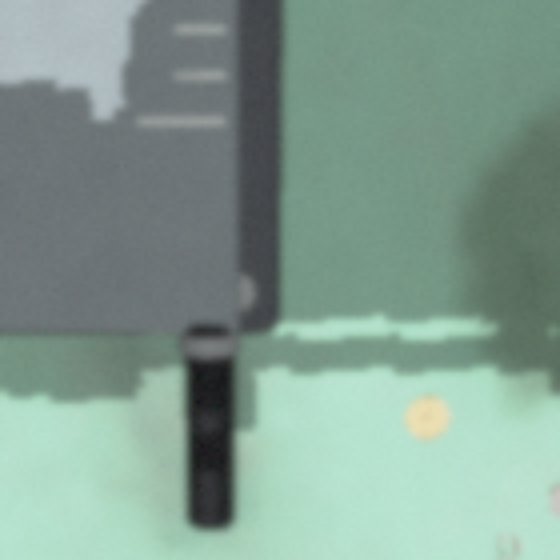

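>>> step_arm([
  {"fingers": -1,"linear": [0.0,-0.004,-0.035],"yaw": 0},
  {"fingers": -1,"linear": [0.0,-0.004,-0.065],"yaw": 0},
  {"fingers": -1,"linear": [0.0,-0.004,-0.09],"yaw": 0},
  {"fingers": -1,"linear": [0.0,-0.004,-0.097],"yaw": 0},
  {"fingers": -1,"linear": [0.0,-0.004,-0.097],"yaw": 0},
  {"fingers": -1,"linear": [0.0,-0.004,-0.097],"yaw": 0},
  {"fingers": -1,"linear": [0.0,-0.004,-0.097],"yaw": 0},
])

```text
time_s: 5.1
eef_pos: [0.6074, -0.001, 0.0174]
tool_rot: [0.001, 0.028, 1.0, 0.0]
wrist_force: [-0.7, 0.6, 0.6]
gripper_width: 0.0871
```

>>> step_arm([
  {"fingers": 1,"linear": [0,0,0],"yaw": 0},
  {"fingers": 1,"linear": [0,0,0],"yaw": 0},
  {"fingers": 1,"linear": [0,0,0],"yaw": 0},
  {"fingers": 1,"linear": [0,0,0],"yaw": 0},
  {"fingers": 1,"linear": [0,0,0],"yaw": 0},
  {"fingers": 1,"linear": [0,0,0],"yaw": 0},
  {"fingers": 1,"linear": [0,0,0],"yaw": 0},
  {"fingers": 1,"linear": [0,0,0],"yaw": 0},
  {"fingers": 1,"linear": [0,0,0],"yaw": 0},
  {"fingers": 1,"linear": [0,0,0],"yaw": 0},
], force=15)

```text
time_s: 5.93
eef_pos: [0.606, -0.001, 0.0155]
tool_rot: [-0.0, 0.028, 1.0, -0.0]
wrist_force: [0.4, -0.4, 0.3]
gripper_width: 0.0284
```

Run:
```python
from h import *
s,p,T=wrist("w6")
print(s["time_s"],s["eef_pos"],s["wrist_force"],s["gripper_width"])
```

```text
5.9333 [ 0.60600115 -0.00098359  0.01549903] [ 0.36363059 -0.42755058  0.34933501] 0.028366937156753192
```

View pics/w6.png

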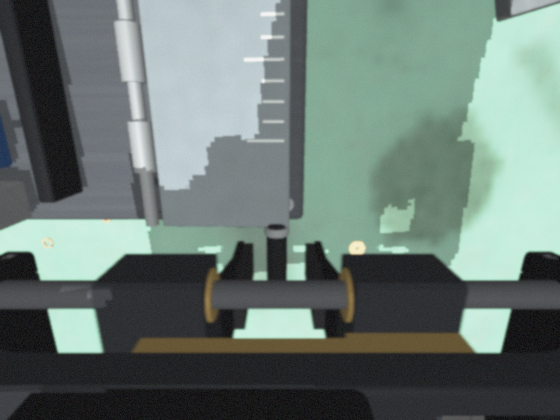

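The jaws are still closing, with a 28 mm gap so far. The peg is centred between the pads at about (277,250).

>>> step_arm([
  {"fingers": 1,"linear": [0,0,0.001],"yaw": 0},
  {"fingers": 1,"linear": [0,0,0.001],"yaw": 0},
  {"fingers": 1,"linear": [0,0,0.001],"yaw": 0},
  {"fingers": 1,"linear": [0,0,0.001],"yaw": 0},
  {"fingers": 1,"linear": [0,0,0.001],"yaw": 0},
  {"fingers": 1,"linear": [0,0,0.001],"yaw": 0},
], force=15)

```text
time_s: 6.48
eef_pos: [0.606, -0.0021, 0.0166]
tool_rot: [0.0, 0.028, 1.0, -0.001]
wrist_force: [-0.0, -5.6, -0.5]
gripper_width: 0.0087
```

>>> step_arm([
  {"fingers": 1,"linear": [0,-0.0005,0.008],"yaw": 0},
  {"fingers": 1,"linear": [0,-0.002,0.0155],"yaw": 0},
  {"fingers": 1,"linear": [0,-0.0045,0.023],"yaw": 0},
  {"fingers": 1,"linear": [-0.0005,-0.008,0.03],"yaw": 0},
  {"fingers": 1,"linear": [-0.0005,-0.0125,0.0365],"yaw": 0},
  {"fingers": 1,"linear": [-0.001,-0.0175,0.0425],"yaw": 0},
  {"fingers": 1,"linear": [-0.0015,-0.0235,0.0475],"yaw": 0},
  {"fingers": 1,"linear": [-0.002,-0.03,0.052],"yaw": 0},
  {"fingers": 1,"linear": [-0.002,-0.037,0.0555],"yaw": 0},
  {"fingers": 1,"linear": [-0.0025,-0.0445,0.058],"yaw": 0},
  {"fingers": 1,"linear": [-0.003,-0.052,0.0595],"yaw": 0},
  {"fingers": 1,"linear": [-0.0035,-0.06,0.06],"yaw": 0},
  {"fingers": 1,"linear": [-0.0035,-0.06,0.06],"yaw": 0},
  {"fingers": 1,"linear": [-0.0035,-0.06,0.06],"yaw": 0},
])

```text
time_s: 7.65
eef_pos: [0.6016, -0.0609, 0.0756]
tool_rot: [-0.001, 0.028, 1.0, -0.0]
wrist_force: [1.6, -0.7, -15.7]
gripper_width: 0.0088
```

Run:
```python
from h import *
s,p,T=wrist("w7")
print(s["time_s"],s["eef_pos"],s["wrist_force"],s["gripper_width"])
```

```text
7.65 [ 0.60160296 -0.06086966  0.07555312] [  1.61743779  -0.68204798 -15.74825742] 0.008819337088108233
```

View pics/w7.png

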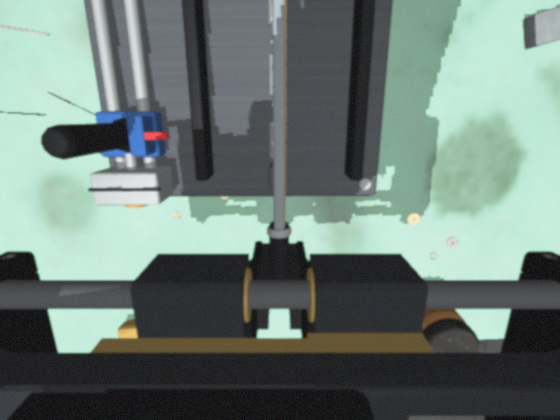

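The leaf stands upright at column 280 and the peg is in the grip. The body is well clear of the post, whose top is at (62,140). Now the second half of the swing.

>>> step_arm([
  {"fingers": 1,"linear": [-0.0005,-0.008,-0.0015],"yaw": 0},
  {"fingers": 1,"linear": [-0.001,-0.0155,-0.003],"yaw": 0},
  {"fingers": 1,"linear": [-0.0015,-0.023,-0.0055],"yaw": 0},
  {"fingers": 1,"linear": [-0.002,-0.03,-0.009],"yaw": 0},
  {"fingers": 1,"linear": [-0.002,-0.0365,-0.0135],"yaw": 0},
  {"fingers": 1,"linear": [-0.0025,-0.0425,-0.0185],"yaw": 0},
  {"fingers": 1,"linear": [-0.003,-0.0475,-0.0245],"yaw": 0},
  {"fingers": 1,"linear": [-0.003,-0.052,-0.031],"yaw": 0},
  {"fingers": 1,"linear": [-0.0035,-0.0555,-0.038],"yaw": 0},
  {"fingers": 1,"linear": [-0.0035,-0.058,-0.0455],"yaw": 0},
  {"fingers": 1,"linear": [-0.0035,-0.0595,-0.053],"yaw": 0},
  {"fingers": 1,"linear": [-0.0035,-0.06,-0.0605],"yaw": 0},
  {"fingers": 1,"linear": [-0.0035,-0.06,-0.0615],"yaw": 0},
  {"fingers": 1,"linear": [-0.0035,-0.06,-0.0615],"yaw": 0},
  {"fingers": 1,"linear": [-0.0035,-0.06,-0.0615],"yaw": 0},
])

```text
time_s: 8.95
eef_pos: [0.5993, -0.1218, 0.0152]
tool_rot: [0.0, 0.028, 1.0, -0.001]
wrist_force: [0.5, -4.9, -0.9]
gripper_width: 0.0091
```

Run:
```python
from h import *
s,p,T=wrist("w8")
print(s["time_s"],s["eef_pos"],s["wrist_force"],s["gripper_width"])
```

```text
8.95 [ 0.59934083 -0.12182622  0.01515342] [ 0.48676596 -4.91215223 -0.9222401 ] 0.009072878200035448
```

View pics/w8.png

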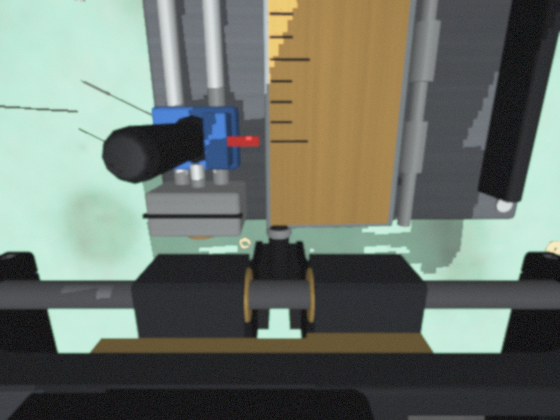

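The brass face is up. I'll press down a little to make sure the leaf is seated.

>>> step_arm([
  {"fingers": 1,"linear": [0,0,-0.001],"yaw": 0},
  {"fingers": 1,"linear": [0,0,-0.002],"yaw": 0},
  {"fingers": 1,"linear": [0,0,-0.002],"yaw": 0},
  {"fingers": 1,"linear": [0,0,-0.002],"yaw": 0},
])

```text
time_s: 9.33
eef_pos: [0.5993, -0.1219, 0.0135]
tool_rot: [0.001, 0.028, 1.0, -0.001]
wrist_force: [0.1, -5.6, -0.9]
gripper_width: 0.0088
```

>>> step_arm([
  {"fingers": 1,"linear": [0,0,-0.001],"yaw": 0},
  {"fingers": 1,"linear": [0,0,-0.002],"yaw": 0},
  {"fingers": 1,"linear": [0,0,-0.002],"yaw": 0},
  {"fingers": 1,"linear": [0,0,-0.002],"yaw": 0},
])

```text
time_s: 9.67
eef_pos: [0.5994, -0.1219, 0.012]
tool_rot: [0.001, 0.028, 1.0, -0.0]
wrist_force: [-2.3, -5.5, 4.6]
gripper_width: 0.0092
```

Run:
```python
from h import *
s,p,T=wrist("w9")
print(s["time_s"],s["eef_pos"],s["wrist_force"],s["gripper_width"])
p=viewer.snapshot("side")
cv2.imwrite("pics/s9.png",cv2.resize(p["img"][200:280,215:320,::-1],None,fx=6,fy=6,interpolation=cv2.INTER_CUBIC))
```

```text
9.6667 [ 0.59939455 -0.1218737   0.01196072] [-2.25229684 -5.52147356  4.63751277] 0.009202125837900704
```

View pics/s9.png

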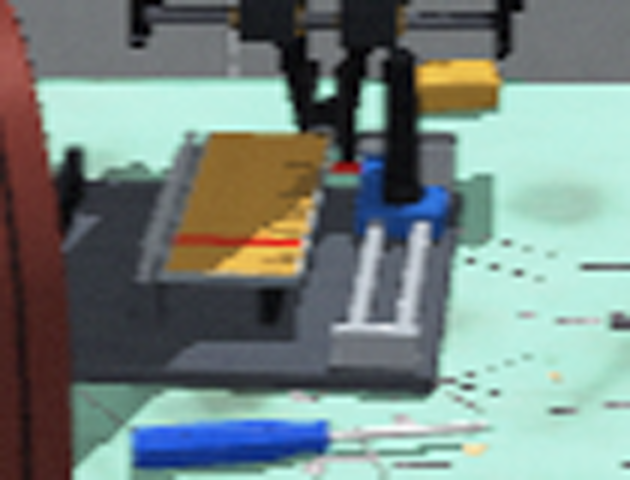

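View pics/w9.png

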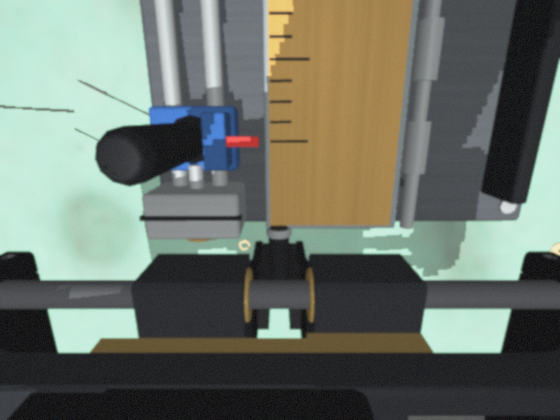

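The side view shows the leaf flat, with the red line at (240,242) in the crop. Contact force has risen to 4.6 N. I'll press slightly more, then release and lift.

>>> step_arm([
  {"fingers": 1,"linear": [0,0,-0.001],"yaw": 0},
  {"fingers": 1,"linear": [0,0,-0.002],"yaw": 0},
  {"fingers": 1,"linear": [0,0,-0.002],"yaw": 0},
  {"fingers": 1,"linear": [0,0,-0.002],"yaw": 0},
])

```text
time_s: 10.1
eef_pos: [0.5997, -0.1219, 0.0109]
tool_rot: [0.001, 0.028, 1.0, -0.0]
wrist_force: [-6.1, -4.1, 13.3]
gripper_width: 0.0085
```

>>> step_arm([
  {"fingers": 0,"linear": [0,0,0.002],"yaw": 0},
  {"fingers": 0,"linear": [0,0,0.002],"yaw": 0},
  {"fingers": 0,"linear": [0,0,0.002],"yaw": 0},
  {"fingers": 0,"linear": [0,0,0.002],"yaw": 0},
  {"fingers": 0,"linear": [0,0,0.002],"yaw": 0},
  {"fingers": 0,"linear": [0,0,0.002],"yaw": 0},
])

```text
time_s: 10.6
eef_pos: [0.599, -0.1206, 0.0108]
tool_rot: [-0.0, 0.028, 1.0, 0.0]
wrist_force: [0.6, -0.1, 0.2]
gripper_width: 0.0395
```

>>> step_arm([
  {"fingers": 0,"linear": [0,0,0.03],"yaw": 0},
  {"fingers": 0,"linear": [0,0,0.07],"yaw": 0},
  {"fingers": -1,"linear": [0,0,0.11],"yaw": 0},
  {"fingers": -1,"linear": [-0.02,0,0.15],"yaw": 0},
  {"fingers": -1,"linear": [-0.04,0,0.18],"yaw": 0},
  {"fingers": -1,"linear": [-0.06,0,0.21],"yaw": 0},
  {"fingers": -1,"linear": [-0.06,0,0.23],"yaw": 0},
  {"fingers": -1,"linear": [-0.06,0,0.23],"yaw": 0},
  {"fingers": -1,"linear": [-0.06,0,0.23],"yaw": 0},
  {"fingers": -1,"linear": [-0.06,0,0.23],"yaw": 0},
])

```text
time_s: 11.43
eef_pos: [0.5389, -0.1206, 0.2403]
tool_rot: [-0.0, 0.028, 1.0, 0.0]
wrist_force: [-0.2, -0.1, -0.4]
gripper_width: 0.0845
```

Run:
```python
from h import *
s,p,T=wrist("w10")
print(s["time_s"],s["eef_pos"],s["wrist_force"],s["gripper_width"],s["joint_positions"])
for t in ["handle","pointer","mark","hinge","leaf_peg"]:
    print(t,[(x["at"],x["confidence"],pix(p,T,x["at"]).round()) for x in finder.mark_of(p,t)][:2])
q=viewer.snapshot("side")
for t in ["handle","pointer","mark","leaf_peg"]:
    print(t,[(x["at"],x["confidence"]) for x in finder.mark_of(q,t)][:2])
cv2.imwrite("pics/s10.png",cv2.resize(q["img"][200:280,215:320,::-1],None,fx=6,fy=6,interpolation=cv2.INTER_CUBIC))
cv2.imwrite("pics/w10c.png",cv2.resize(p["img"][0:240,60:360,::-1],None,fx=2.5,fy=2.5,interpolation=cv2.INTER_CUBIC))
```

```text
11.4333 [ 0.53888696 -0.12059999  0.24028508] [-0.22527254 -0.10246914 -0.41623468] 0.08445371240338247 [-0.46708088  0.13307973  0.67385388  1.70739991 -0.08533883  1.33160651
  1.73793876]
handle [([0.5284, -0.1585, 0.0754], 0.94, array([243., 184.]))]
pointer [([0.5317, -0.1265, 0.0426], 0.61, array([273., 179.]))]
mark [([0.4565, -0.1147, 0.0414], 0.67, array([279., 112.]))]
hinge []
leaf_peg [([0.5948, -0.1197, 0.0358], 0.75, array([282., 227.])), ([0.5191, -0.4184, -0.0004], 0.22, array([ 51., 176.]))]
handle [([0.5295, -0.1601, 0.0727], 0.58)]
pointer [([0.5288, -0.1223, 0.0403], 0.57)]
mark []
leaf_peg [([0.5996, -0.1241, 0.0373], 0.75)]
```

View pics/w10c.png

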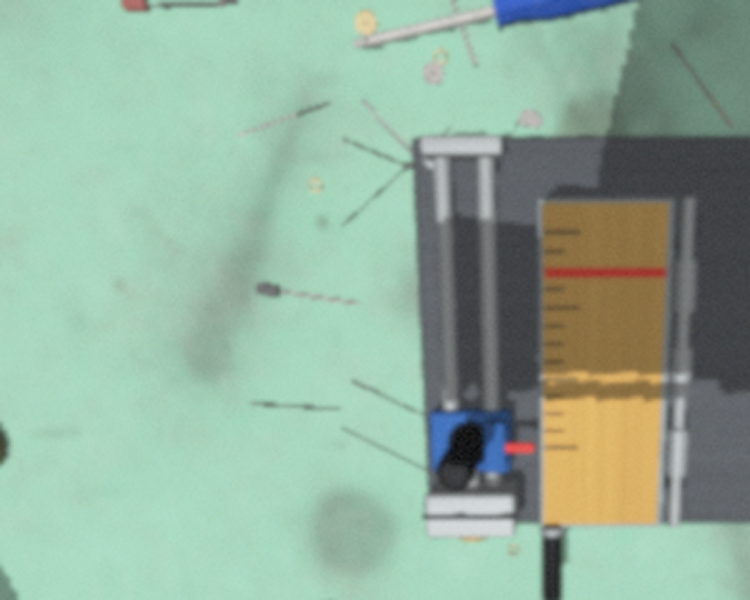

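View pics/s10.png

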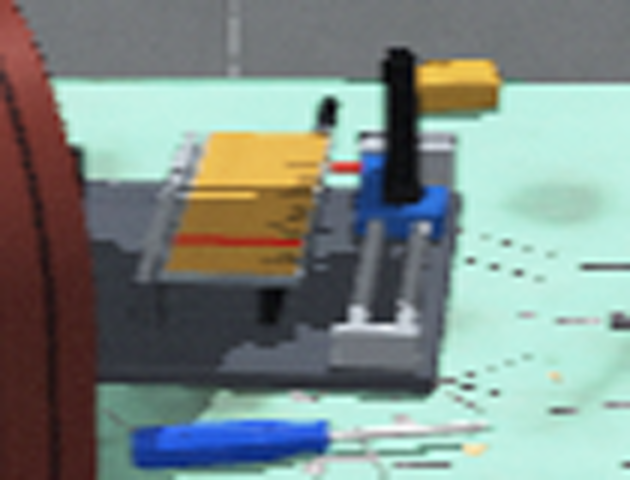

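The wrist crop shows the brass leaf down. The red line's end is at (545,272), the pointer at (523,448) and the post at about (458,462).

Run:
```python
from h import *
s,p,T=wrist("w11")
f=lambda u,v:(u/2.5+60-.3,v/2.5-.3)
P={}
for n,uv,z in [("ptr",(533,448),.04),("ptrbase",(508,449),.04),("mark",(547,273),.0385),("markfar",(666,272),.0385),("posttop",(455,473),.096),("postlow",(468,437),.04),("peg",(552,528),.036),("leafedge",(543,203),.036)]:
    P[n]=ray(p,T,f(*uv),z);print(n,P[n].round(4))
ang=np.arctan2(P["leafedge"][1]-P["peg"][1],P["leafedge"][0]-P["peg"][0]);print(np.degrees(ang))
# red segmentation
im=p["img"].astype(int);red=(im[...,0]>110)&(im[...,1]<70)&(im[...,2]<80)
n,l,st,c=cv2.connectedComponentsWithStats(red.astype(np.uint8))
for i in range(1,n):
    if st[i,4]>8: print(st[i],c[i],ray(p,T,c[i],.0395).round(4))
for th in (-3,-4,-3.5):
    a=np.radians(th);e=np.array([np.cos(a),np.sin(a)]);print(th,(P["ptr"]-P["mark"])[:2]@e)
```

```text
ptr [ 0.5325 -0.1273  0.04  ]
ptrbase [ 0.5323 -0.1392  0.04  ]
mark [ 0.4538 -0.1161  0.0385]
markfar [ 0.4564 -0.0628  0.0385]
posttop [ 0.5301 -0.1579  0.096 ]
postlow [ 0.5254 -0.1577  0.04  ]
peg [ 0.5739 -0.1206  0.036 ]
leafedge [ 0.4243 -0.1161  0.036 ]
178.2829708455784
[401   0  46  27 307] [425.24104235  10.32247557] [0.366  0.0403 0.0395]
[375  17  69  23 416] [408.30769231  32.10096154] [0.3852 0.0241 0.0395]
[279 108  47   2  94] [302.  108.5] [ 0.4549 -0.0898  0.0395]
-3 0.07922327640214165
-4 0.07933550938965618
-3.5 0.0792824117272026
```

>>> step_arm([
  {"fingers": -1,"linear": [-0.01,-0.037,0],"yaw": 0},
  {"fingers": -1,"linear": [-0.01,-0.037,0],"yaw": 0},
  {"fingers": -1,"linear": [-0.01,-0.037,-0.03],"yaw": 0},
  {"fingers": -1,"linear": [-0.01,-0.037,-0.06],"yaw": 0},
  {"fingers": -1,"linear": [-0.01,-0.037,-0.08],"yaw": 0},
  {"fingers": -1,"linear": [-0.01,-0.037,-0.08],"yaw": 0},
  {"fingers": -1,"linear": [-0.01,-0.037,-0.08],"yaw": 0},
])

```text
time_s: 12.62
eef_pos: [0.5285, -0.1581, 0.1609]
tool_rot: [-0.001, 0.028, 1.0, -0.0]
wrist_force: [-0.1, -0.5, 0.6]
gripper_width: 0.0866
```

Run:
```python
from h import *
s,p,T=wrist("w12")
print(s["time_s"],s["eef_pos"],s["gripper_width"])
for t in ["handle","pointer","mark"]:
    print(t,[(x["at"],x["confidence"],pix(p,T,x["at"]).round()) for x in finder.mark_of(p,t)][:2])
```

```text
12.6167 [ 0.5285219  -0.15805833  0.16086002] 0.0865848227204524
handle [([0.5269, -0.157, 0.0744], 0.69, array([280., 211.]))]
pointer [([0.5306, -0.1248, 0.0441], 0.9, array([314., 203.]))]
mark [([0.4564, -0.1164, 0.0389], 0.8, array([321., 120.]))]
```

View pics/w12.png

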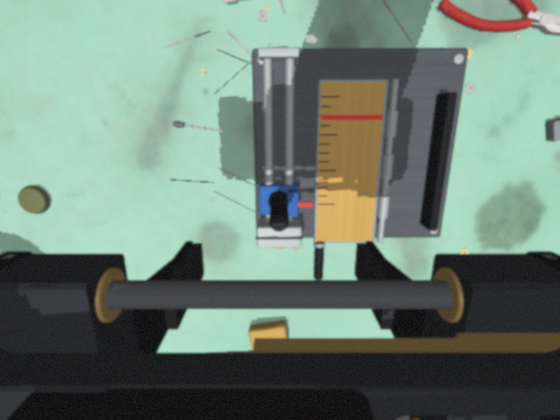

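The post at (279,210) is centred between the fingers. The red line is at row 117 and the pointer at row 205. I'll descend and grip.

>>> step_arm([
  {"fingers": -1,"linear": [-0.001,0,-0.035],"yaw": 0},
  {"fingers": -1,"linear": [-0.001,0,-0.07],"yaw": 0},
  {"fingers": -1,"linear": [-0.001,0,-0.1],"yaw": 0},
  {"fingers": -1,"linear": [-0.001,0,-0.103],"yaw": 0},
  {"fingers": -1,"linear": [-0.001,0,-0.103],"yaw": 0},
  {"fingers": -1,"linear": [-0.001,0,-0.103],"yaw": 0},
])

```text
time_s: 13.32
eef_pos: [0.5292, -0.1585, 0.06]
tool_rot: [0.001, 0.028, 1.0, -0.0]
wrist_force: [1.2, 0.3, 0.3]
gripper_width: 0.0869
```

>>> step_arm([
  {"fingers": 1,"linear": [0,0,0],"yaw": 0},
  {"fingers": 1,"linear": [0,0,0],"yaw": 0},
  {"fingers": 1,"linear": [0,0,0],"yaw": 0},
  {"fingers": 1,"linear": [0,0,0],"yaw": 0},
  {"fingers": 1,"linear": [0,0,0],"yaw": 0},
  {"fingers": 1,"linear": [0,0,0],"yaw": 0},
  {"fingers": 1,"linear": [0,0,0],"yaw": 0},
  {"fingers": 1,"linear": [0,0,0],"yaw": 0},
  {"fingers": 1,"linear": [0,0,0],"yaw": 0},
  {"fingers": 1,"linear": [0,0,0],"yaw": 0},
  {"fingers": 1,"linear": [0,0,0],"yaw": 0},
  {"fingers": 1,"linear": [0,0,0],"yaw": 0},
  {"fingers": 1,"linear": [0,0,0],"yaw": 0},
  {"fingers": 1,"linear": [0,0,0],"yaw": 0},
], force=45)

```text
time_s: 14.48
eef_pos: [0.528, -0.1582, 0.058]
tool_rot: [-0.0, 0.028, 1.0, -0.0]
wrist_force: [1.3, -1.3, -0.7]
gripper_width: 0.0149
```

>>> step_arm([
  {"fingers": 1,"linear": [-0.008,0.0005,0],"yaw": 0},
  {"fingers": 1,"linear": [-0.016,0.001,0],"yaw": 0},
  {"fingers": 1,"linear": [-0.024,0.0015,0],"yaw": 0},
  {"fingers": 1,"linear": [-0.032,0.0015,0],"yaw": 0},
  {"fingers": 1,"linear": [-0.04,0.002,0],"yaw": 0},
  {"fingers": 1,"linear": [-0.048,0.0025,0],"yaw": 0},
  {"fingers": 1,"linear": [-0.056,0.003,0],"yaw": 0},
  {"fingers": 1,"linear": [-0.063,0.003,0],"yaw": 0},
  {"fingers": 1,"linear": [-0.068,0.0035,0],"yaw": 0},
  {"fingers": 1,"linear": [-0.07,0.0035,0],"yaw": 0},
  {"fingers": 1,"linear": [-0.07,0.0035,0],"yaw": 0},
  {"fingers": 1,"linear": [-0.07,0.0035,0],"yaw": 0},
])

```text
time_s: 15.48
eef_pos: [0.4597, -0.1545, 0.0581]
tool_rot: [0.002, 0.028, 1.0, -0.0]
wrist_force: [9.9, -2.3, -14.3]
gripper_width: 0.0149
```

Run:
```python
from h import *
s,p,T=wrist("w13")
print(s["time_s"],s["eef_pos"],s["gripper_width"],s["wrist_force"])
for t in ["handle","pointer","mark"]:
    print(t,[(x["at"],x["confidence"],pix(p,T,x["at"]).round()) for x in finder.mark_of(p,t)][:2])
q=viewer.snapshot("side")
for t in ["handle","pointer","mark"]:
    print(t,[(x["at"],x["confidence"]) for x in finder.mark_of(q,t)][:2])
cv2.imwrite("pics/s13.png",cv2.resize(q["img"][190:280,215:320,::-1],None,fx=6,fy=6,interpolation=cv2.INTER_CUBIC))
```

```text
15.4833 [ 0.45966025 -0.15450465  0.05808213] 0.014883115485447657 [  9.89229643  -2.25189446 -14.34064126]
handle [([0.4614, -0.1561, 0.0751], 0.89, array([275., 275.]))]
pointer [([0.4644, -0.1203, 0.041], 0.75, array([333., 249.]))]
mark [([0.4563, -0.1172, 0.0413], 0.57, array([338., 237.]))]
handle [([0.4585, -0.1574, 0.0744], 0.81)]
pointer [([0.46, -0.1222, 0.0378], 0.66)]
mark []
```

View pics/w13.png

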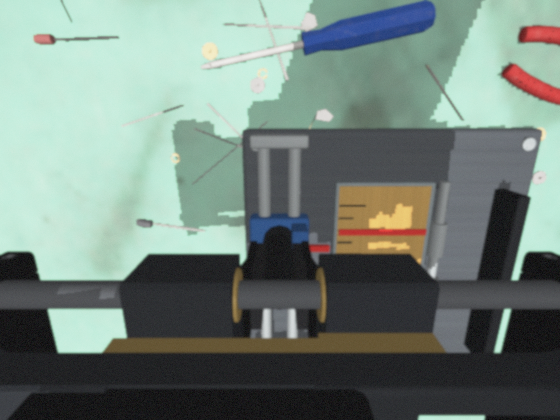

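View pics/s13.png

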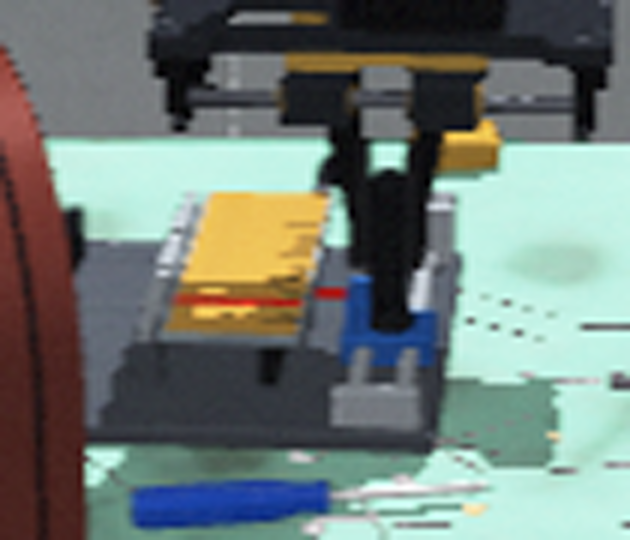

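The pointer is visible at about (319,248) and the line at row 231. I'll measure the remaining gap.

```bash
cat > gap.py <<'E'
from h import *
import sys
s,p,T=wrist(sys.argv[1])
print(s["time_s"],s["eef_pos"],s["gripper_width"],s["wrist_force"])
im=p["img"].astype(int);red=(im[...,0]>120)&(im[...,1]<75)&(im[...,2]<85);red[:205]=0;red[300:]=0
n,l,st,c=cv2.connectedComponentsWithStats(red.astype(np.uint8));R_={}
for i in range(1,n):
    if st[i,4]>8:
        print(st[i],c[i])
        ys,xs=np.nonzero(l==i)
        lo=ray(p,T,(xs.min()+2,ys[xs<=xs.min()+4].mean()),.0395);hi=ray(p,T,(xs.max()-2,ys[xs>=xs.max()-4].mean()),.0395)
        print("  left",lo.round(4),"right",hi.round(4))
cv2.imwrite("pics/%sc.png"%sys.argv[1],cv2.resize(p["img"][190:290,230:450,::-1],None,fx=3.5,fy=3.5,interpolation=cv2.INTER_CUBIC))
E
python3 gap.py w14
```

```text
15.8833 [ 0.45980808 -0.1545204   0.05808014] 0.01492825641301515 [ 10.89462749  -1.89172174 -13.58480407]
[339 229  87   6 409] [382.98777506 231.63814181]
  left [ 0.4537 -0.1151  0.0395] right [ 0.4561 -0.0642  0.0395]
[310 245  20   7 122] [319.23770492 247.78688525]
  left [ 0.4635 -0.1334  0.0395] right [ 0.4641 -0.1239  0.0395]
```

View pics/w14c.png

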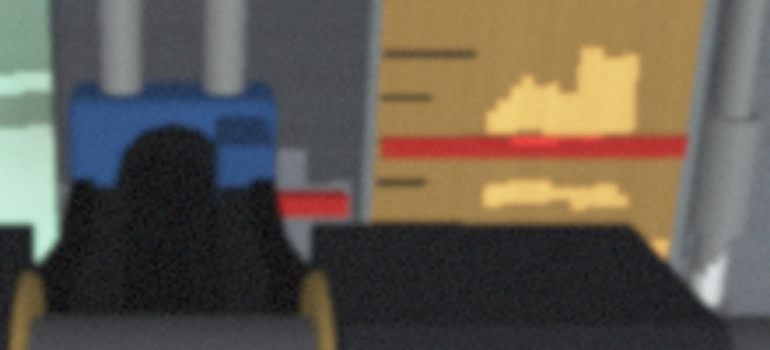

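>>> step_arm([
  {"fingers": 1,"linear": [-0.004,0,0],"yaw": 0},
  {"fingers": 1,"linear": [-0.008,0.0005,0],"yaw": 0},
  {"fingers": 1,"linear": [-0.0095,0.0005,0],"yaw": 0},
  {"fingers": 1,"linear": [-0.0095,0.0005,0],"yaw": 0},
  {"fingers": 1,"linear": [-0.0095,0.0005,0],"yaw": 0},
  {"fingers": 1,"linear": [-0.0095,0.0005,0],"yaw": 0},
])

```text
time_s: 16.43
eef_pos: [0.4504, -0.154, 0.0581]
tool_rot: [0.002, 0.028, 1.0, -0.001]
wrist_force: [12.0, -2.2, -14.3]
gripper_width: 0.0148
```

```bash
python3 gap.py w15
python3 - <<'E'
from h import *
q=viewer.snapshot("side")
cv2.imwrite("pics/s15.png",cv2.resize(q["img"][190:280,215:320,::-1],None,fx=6,fy=6,interpolation=cv2.INTER_CUBIC))
E
```

```text
16.4333 [ 0.45043503 -0.15401301  0.05808888] 0.014804956444846414 [ 11.95152013  -2.18716093 -14.28120706]
[377 243  13   2  23] [382.7826087  243.56521739]
  left [ 0.4537 -0.0907  0.0395] right [ 0.454  -0.0857  0.0395]
[404 243  20   5  84] [414.42857143 244.9047619 ]
  left [ 0.4552 -0.0737  0.0395] right [ 0.4561 -0.0642  0.0395]
[310 245  19   7 110] [319.49090909 247.60909091]
  left [ 0.454  -0.1329  0.0395] right [ 0.4546 -0.1241  0.0395]
[338 244  31   5 137] [353.13138686 245.75912409]
  left [ 0.4537 -0.1152  0.0395] right [ 0.4546 -0.0989  0.0395]
```

View pics/w15c.png

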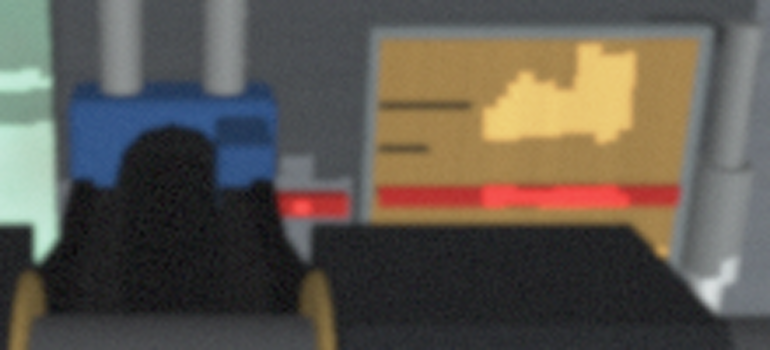

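View pics/s15.png

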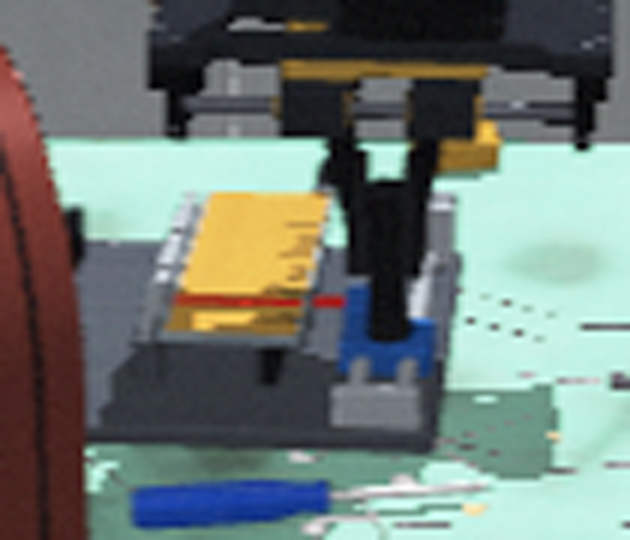

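About 1.3 mm remains in the wrist view, and the side view shows pointer and line collinear. One last small pull, then I'll let it settle.

>>> step_arm([
  {"fingers": 1,"linear": [-0.001,0,0],"yaw": 0},
  {"fingers": 1,"linear": [-0.001,0,0],"yaw": 0},
  {"fingers": 1,"linear": [-0.001,0,0],"yaw": 0},
  {"fingers": 1,"linear": [-0.001,0,0],"yaw": 0},
  {"fingers": 1,"linear": [-0.001,0,0],"yaw": 0},
  {"fingers": 1,"linear": [-0.001,0,0],"yaw": 0},
  {"fingers": 1,"linear": [-0.001,0,0],"yaw": 0},
  {"fingers": 1,"linear": [-0.001,0,0],"yaw": 0},
  {"fingers": 1,"linear": [-0.001,0,0],"yaw": 0},
  {"fingers": 1,"linear": [-0.001,0,0],"yaw": 0},
])

```text
time_s: 17.37
eef_pos: [0.4495, -0.154, 0.0581]
tool_rot: [0.002, 0.028, 1.0, -0.001]
wrist_force: [11.3, -2.2, -15.5]
gripper_width: 0.0151
```

```bash
python3 gap.py w16
python3 - <<'E'
from h import *
for n in ("scene","side"):
    q=viewer.snapshot(n)
    for t in ["pointer","mark","glue_pot","pliers","screwdriver","beeswax","gum_block","tape_disc"]:
        print(n,t,[(x["at"],x["confidence"]) for x in finder.mark_of(q,t)][:1])
E
```

```text
17.3667 [ 0.44953117 -0.15396936  0.05810484] 0.015139275256983671 [ 11.34298547  -2.15646079 -15.45279817]
[310 245  20   7 124] [319.21774194 247.84677419]
  left [ 0.4533 -0.1329  0.0395] right [ 0.4539 -0.1234  0.0395]
[338 245  31   5 150] [353.3        246.97333333]
  left [ 0.4536 -0.1152  0.0395] right [ 0.4546 -0.0988  0.0395]
[405 245  18   5  80] [414.225  246.8375]
  left [ 0.4557 -0.0729  0.0395] right [ 0.4565 -0.0647  0.0395]
[380 247  20   3  41] [390.73170732 248.24390244]
  left [ 0.4562 -0.0886  0.0395] right [ 0.4565 -0.0792  0.0395]
scene pointer [([0.4533, -0.1242, 0.0407], 0.6)]
scene mark [([0.454, -0.1197, 0.0372], 0.47)]
scene glue_pot [([0.6933, 0.0575, 0.0022], 0.6)]
scene pliers [([0.3721, 0.0565, -0.0], 0.87)]
scene screwdriver [([0.3386, -0.1303, 0.001], 0.72)]
scene beeswax [([0.696, -0.1794, -0.0003], 0.47)]
scene gum_block [([0.4755, 0.1391, 0.0024], 0.61)]
scene tape_disc []
side pointer [([0.4493, -0.1201, 0.041], 0.74)]
side mark []
side glue_pot []
side pliers []
side screwdriver [([0.3346, -0.1254, -0.0043], 0.48)]
side beeswax [([0.6979, -0.1813, 0.0046], 0.58)]
side gum_block [([0.6969, -0.1817, 0.0005], 0.45)]
side tape_disc [([0.5202, -0.4166, -0.0018], 0.45)]
```

The pointer is within about 1 mm of the line, still and held, and the bystanders haven't moved. Handing in.

```bash
python3 -c "
from plant import robot
print(robot.job_done()); s=robot.get_state(); print(s['time_s'],s['eef_pos'],s['gripper_width'],s['wrist_force'])"
```

```text
the job is handed in; nothing more can be done
None
the job is handed in; nothing more can be done
```

The leaf is turned over with its brass face up, and the stop is pulled about 79 mm out to the red line. I handed the job in at about 18 s with the gripper still holding the post at 45 N; no verdict was reported.

- **Leaf:** I swung it over by its peg and pressed it onto its rest until the contact force reached about 13 N. It stayed flat after I released it. I judged this from the pictures and the force, because I have no reading of the leaf angle.
- **Pointer:** The last wrist picture put it about 0.5–1 mm short of the line, and the scene camera about 0.7 mm past it. The side camera's pointer reading was about 4 mm further along the pull than both, but at the finder's accuracy limit. The side picture taken just before the last 1 mm pull showed pointer and line in line.
- **Grip:** The spring load was steady at about 11 N, and the opening stayed at about 15 mm on the post with no sign of slipping.
- **Bystanders:** All six read within about 5 mm of their starting places. One stray low-confidence side-camera reading for the gum block fell on the beeswax, and I discounted it.

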